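# Hold the bulldog clip open over the order card

### The job

Take the wide spring clip down from its hook by pinching its two tongues, and hold it gaping over the middle of the order card's top edge, square to the card and well down over it, with the card between the open jaws and touching neither, so that the packer can slip an order sheet in beside the card. Finish there, still holding the clip squeezed open: do not let it close or let it go. Leave the small clip on its hook and do not shift the card or the things around.

Things in the scene. Friction and masses are not known exactly. Their poses are not given: they have to be found in the camera images.
- wide_clip: the wider of two bare-steel spring clips (jaw 64 mm wide, the other 34 mm), about 110 g, hanging jaws down by an upright loop of 3 mm wire on its axle. Origin: inner top of the loop, where the hook carries it. x along axle and jaw (while it hangs, also along the hook), y across the jaws, z up. Axle 46 mm below the origin, shut lips 96 mm below. The loop's opening is 14 mm wide, free down to the axle
- wide_clip_grip (a point): where to pinch the wide clip, 12 mm below its origin: midway between the flat black grips (26 mm in x, 20 mm high) on its two sprung tongues, one either side of the loop. Shut, they lean apart 0.25 rad in a V, 54 mm over their tops in y; at the full-open stop they stand parallel, 31 mm over both, 4 mm higher relative to the axle. Pinching takes 5 N at first, 10 N at the stop; let go, it snaps shut
- wide_clip_mouth (a point): middle of the wide clip's mouth, 96 mm below its origin: the lips of the two jaws meet here when it is shut and stand 24 mm apart in y, 12 mm either side of this point and 1 mm or so higher, when it is squeezed fully open
- wide_clip_l (a joint): opening angle of the wide clip's left (+y) leaf about the axle: 0 shut, 0.25 rad fully open (lip 12 mm from the middle plane); spring-loaded shut
- wide_clip_r (a joint): the same for the right (-y) leaf: 0 shut, 0.25 rad fully open
- small_clip: the other clip, of the same kind but 0.72 times as large, jaw 34 mm, about 50 g, on the other hook; not to be used. Origin: inner top of its loop; its lips lie 69 mm below that
- clip_stand: steel hanging stand, fixed: base plate 115 x 250 x 9 mm; cross bar on two posts 40 mm behind the origin, 205 mm above the table; two level wire hooks (5 mm thick, middle 205 mm above the table, at y = +-60 mm) pointing along its own -x, one clip on each. Origin: middle of the base, on the table; x to the back, z up. Clips hang 12 mm in front of the origin (x = -12 mm)
- hook_left (a point): end of the turned-up tip of the hook on the stand's +y side, 37 mm in front of where the clip hangs. To come free a clip must be raised 13 to 35 mm and then drawn forward past the tip
- hook_right (a point): the same for the hook on the stand's -y side
- order_card: white stiff card with a printed empty form, 148 mm wide and 3 mm thick, standing upright in a wooden foot 62 x 168 x 30 mm; 0.8 kg together, stands loose on the table. Its top edge is 125 mm above the table. Origin: middle of the foot's underside; x through the card's thickness (its face looks to -x), y along the card's top edge, z up
- card_edge (a point): middle of the card's top edge
- date_stamp: black self-inking stamp, 36 x 62 x 97 mm, standing on the table at the front edge; bystander. Origin: middle of its underside
- marker_black: black marker pen, 138 mm long, lying on the table; bystander
- mould_plate_0: round off-white mould plate, 56 mm wide, 11 mm thick, lying on the table to the left; bystander
Things that resemble listed ones, but are neither listed nor needed, are in the scene too. What is shaped like the wide_clip but purple is not meant. Leave any green look-alike of the order_card alone.

How it is judged:
On the way:
1. the wide clip is off its hook: the top of its loop is more than 60 mm from both hook tips, held in the fingers (distance between wide_clip and hook_left above 0.06 m and distance between wide_clip and hook_right above 0.06 m and contact force between wide_clip and the fingers above 2 N and contact force between wide_clip and clip_stand below 0.3 N), for 0.1 s.
At the end, for the whole second after the job is handed in: The wide clip is held still and upright in the fingers, both leaves open over 0.16 rad, parallel to the card (0.2 rad), within 20 mm of its middle, lips 8 mm or more below its top edge, the card within 9 mm of the jaws' middle and untouched (0.3 N); card upright, moved under 10 mm (value of joint each of wide_clip_l, wide_clip_r above 0.16 rad and contact force between wide_clip and the fingers above 2 N and contact force between wide_clip and order_card below 0.3 N and contact force between wide_clip and clip_stand below 0.3 N and z of card_edge in the frame of wide_clip between -0.088 and -0.05 m and y of card_edge in the frame of wide_clip between -0.009 and 0.009 m and x of card_edge in the frame of wide_clip between -0.02 and 0.02 m and angle between the x axis of wide_clip and the y axis of order_card, either way round below 0.2 rad and angle between wide_clip's own z axis and vertical below 0.2 rad and linear speed of wide_clip below 0.02 m/s and angle between order_card's own z axis and vertical below 0.05 rad and distance of order_card from where it was at the start of the episode below 0.01 m); the arm keeps its last pose, push and grip.
It fails at once if the card is shifted by more than 10 mm or tipped (distance of order_card from where it was at the start of the episode above 0.01 m or angle between order_card's own z axis and vertical above 0.1 rad).
It fails at once if the wide clip is dropped (height (world z) of wide_clip below 0.12 m).
It fails at once if the small clip is taken or knocked off its hook (distance of small_clip from where it was at the start of the episode above 0.03 m).
It fails at once if a bystander is moved by more than 30 mm (distance of any of date_stamp, marker_black, mould_plate_0 from where it was at the start of the episode above 0.03 m).
It also fails if it takes over 35 s, if anything falls off the work surface, if the arm or the gripper's body presses on something with over 40 N, if the wrist force passes 120 N, or if a joint passes its speed limit or range.

### The arm

A 6-joint arm with a two-finger parallel gripper is mounted at the origin on a cart in front of the work surface, level with it; the furniture and walls round the work are solid. World frame = base frame: x ahead of the robot, y to its left, z up, the work surface at z = 0. Lengths are in m, angles in rad, forces in N, time in s.
With the tool pointing down it reaches from about 0.25 to 0.725 m from the base axis. Payload 4 kg.
Tool frame: the origin (TCP) lies between the finger pads; the fingertips stand 11 mm ahead of it and the grasp point (between the pads) lies 8 mm behind it (bot.tip_extent is the distance from the TCP to the fingertips, in m); z points along the fingers, y is the line along which they close (so a half turn about z gives the same grasp; the last joint's range is limited). The gripper opens to 85 mm and grips with 20 to 120 N. Pads are 22 mm wide; open, the fingers measure 114 mm over their backs; the gripper's body (76 mm by 85 mm) begins 54 mm behind the grasp point. The pads swing forward as they close: fully open they stand 13 mm farther back than shut.
Start: joints at [-1.125, 0.241, 0.005, 1.335, 0, 1.571], TCP at [0.216, -0.451, 0.242] pointing down, gripper open.
Joint ranges: [-2.72, 2.72], [-1.05, 1.87], [-1.09, 1.28], [-1.99, 2.15], [-1.42, 1.44], [-3.14, 3.14]. Speed limits (rad/s): [2.79, 2.79, 3.14, 3.14, 3.14, 3.14].

### API

Orientations are given as a unit quaternion [x, y, z, w].
In Python, from workcell import bot gives the robot as it stands. The module is installed in compiled form; this text tells all that it offers.
- The arm moves only by the tool drive_tool, never from a script. Its argument "rows" is a list of rows, each an object of numbers: "dx", "dy", "dz": the shift along the tool's x, y, z in units of 50 mm (1.0 is 50 mm); "wx", "wy", "wz": the turn, a rotation vector about the tool's x, y, z in units of 5 degrees (1.0 is 5 degrees); "hand": the finger opening in mm, from 0 to 85.4. A call has 1 to 20 rows; each row is the pose to reach, as a shift and turn from the pose commanded when the call began, along the tool's axes at that moment; what a row does not reach only later rows make up. A row lasts 1/10 s, in which the tool goes at most 50 mm and 8.59 degrees, less where a joint would pass 70% of its speed; a pose out of reach is approached as far as the arm can. A call with a gripper value outside its range is refused whole. The fingers move at their own pace and stop on an object; the grip force is fixed at half the most. Time passes only in rows, so rows that repeat a pose let the fingers close. It gives the time, the measured TCP pose, the force, the opening and the grip force at its end, in the units of the state.
- bot.get_obs(): the state, without advancing time (a new reading comes with each control period).
- bot.camera(name): name is "scene" or "side" or "wrist"; returns the picture (420x560x3 uint8, red, green, blue); there is no depth.
- bot.get_calibration(name): a dict with "vfov" (degrees; the focal length in pixels is half the picture's height over the tangent of half this angle, whatever the lens; pixels are square), "cx", "cy" (the principal point, pixels), "origin" and "rotation" of the camera in the world; the wrist camera has in their place "mount" (4x4, takes a point from camera to tool coordinates, whose origin is the TCP and whose axes are the flange's). Camera axes: x right, y up, looking along -z (the intrinsics and any distortion apply to the point x, -y, -z); pixel columns grow to the right and rows downward; lengths in m; the calibration is good to about 2 mm. A picture is of the moment at which its call begins: read the wrist's pose just before it. get_calibration takes no time and is no camera call.
- bot.job_done(): hands the job in; it is judged then, once.
Trained networks look in the newest picture that a camera, given by its name, has taken for a name from the list of things; names that differ only in an ending like _2 or _b are one class to them, and where a whole thing is asked for, a point or a joint stands for the part that bears it (a point fixed in the world has none). Each returns a list of dicts, best first, with "score" (0 to 1); they miss things now and then, are a little off and sometimes report something else, mostly with a low value. They report only what shows in the picture. A call takes as long as a camera call. They do not tell look-alikes from the thing itself.
- bot.look_for(camera, thing): "extent" ([centre column, centre row, width, height] in pixels, round what is visible of it).
- bot.outline_of(camera, thing): "region" (420x560 bool, what is visible of it) and "extent" ([centre column, centre row, width, height] in pixels, round what is visible of it).
The state is a dict: "clock": time; "joint_pos": joint angles; "joint_vel": joint speeds; "tau": joint torques, N m; "eef_pos": TCP position; "tool_rot": TCP orientation; "ft_force": force on the tool from outside, world axes, zero at the start; "ft_torque": the same for the moment, N m; "grip_width": finger opening in m; "grasp_force": force on a finger pad.
Only numpy, scipy, OpenCV 4.12 (cv2) and the standard library are available. Lean on these libraries where they do the work, as an engineer would, in place of code of your own. Each camera call takes 0.05 s, during which the arm holds its last target. There are 200 camera calls.

## Working session

There is one attempt and no reset: what is moved stays moved. The work goes in short steps, Python scripts to look and compute and a tool call to move; the robot and the scene stay as the last step left them, time stands still between calls to the robot, and variables do not carry over. Pictures are saved under pics/ and viewed, at most 10 in all, crops included, and the job is handed in when it is done.

Besides the shell and the picture viewer there is one more tool, called after "Emit:" by a JSON object that holds its "op" and its "data", one argument or row to a line. drive_tool: Moves the arm, as the interface text tells. Its arguments: {"type":"object","properties":{"rows":{"type":"array","items":{"type":"object","properties":{"dx":{"type":"number"},"dy":{"type":"number"},"dz":{"type":"number"},"wx":{"type":"number"},"wy":{"type":"number"},"wz":{"type":"number"},"hand":{"type":"number"}}}}},"required":["rows"]}

```bash
mkdir -p pics; python3 - <<'E'
from workcell import bot
import cv2, numpy as np
o=bot.get_obs(); print({k:np.round(v,3).tolist() for k,v in o.items()})
ims=[]
for c in ["scene","side"]:
    im=bot.camera(c); cv2.imwrite(f"pics/{c}0.png",im[:,:,::-1])
    k=bot.get_calibration(c); print(c,{a:np.round(b,4).tolist() if not isinstance(b,str) else b for a,b in k.items()})
    for t in ["wide_clip","small_clip","clip_stand","order_card","date_stamp","marker_black","mould_plate_0"]:
        print(t,[(np.round(d["extent"]).tolist(),round(d["score"],2)) for d in bot.look_for(c,t)[:4]])
k=bot.get_calibration("wrist");print(k)
E
```

```text
{'clock': 0.0, 'joint_pos': [-1.125, 0.241, 0.004, 1.335, -0.0, 1.571], 'joint_vel': [-0.0, 0.001, -0.0, -0.001, 0.001, -0.0], 'tau': [-0.0, -37.232, 25.241, 0.017, -0.0, -0.0], 'eef_pos': [0.215, -0.451, 0.241], 'tool_rot': [0.975, 0.221, -0.0, -0.001], 'ft_force': [-0.514, -0.209, 0.948], 'ft_torque': [0.024, -0.051, 0.036], 'grasp_force': 0.0, 'grip_width': 0.086}
scene {'vfov': 46.5622, 'cx': 280.7264, 'cy': 208.6208, 'origin': [0.4358, -0.9228, 1.6073], 'rotation': [0.264, -0.0, -0.0167, 0.9644]}
wide_clip [([289.0, 148.0, 17.0, 12.0], 0.68), ([273.0, 203.0, 15.0, 15.0], 0.68), ([273.0, 197.0, 13.0, 20.0], 0.6), ([289.0, 138.0, 13.0, 13.0], 0.58)]
small_clip []
clip_stand [([293.0, 143.0, 28.0, 82.0], 0.93)]
order_card [([306.0, 250.0, 25.0, 48.0], 0.94), ([323.0, 369.0, 33.0, 56.0], 0.84), ([291.0, 144.0, 12.0, 21.0], 0.39), ([292.0, 117.0, 9.0, 17.0], 0.33)]
date_stamp [([254.0, 257.0, 11.0, 24.0], 0.79)]
marker_black [([277.0, 332.0, 21.0, 41.0], 0.58)]
mould_plate_0 []
side {'vfov': 55.1043, 'cx': 274.7279, 'cy': 211.9107, 'origin': [-0.0678, 1.0958, 0.6331], 'rotation': [-0
[... 389 characters left out ...]
 42.0], 0.6), ([223.0, 235.0, 26.0, 37.0], 0.43), ([317.0, 215.0, 24.0, 10.0], 0.26)]
date_stamp [([315.0, 229.0, 20.0, 28.0], 0.97)]
marker_black [([205.0, 261.0, 84.0, 111.0], 0.68), ([318.0, 214.0, 19.0, 10.0], 0.65)]
mould_plate_0 [([173.0, 328.0, 26.0, 15.0], 0.78)]
{'vfov': 71.45708227137905, 'cx': 273.0449641770887, 'cy': 207.7190747272845, 'mount': array([[ 6.87953020e-04,  9.63332613e-01,  2.68309157e-01,
         6.78529653e-02],
       [ 9.99999073e-01, -9.78052594e-04,  9.47554607e-04,
         7.09206826e-04],
       [ 1.17523072e-03,  2.68308257e-01, -9.63332392e-01,
        -1.32425335e-01],
       [ 0.00000000e+00,  0.00000000e+00,  0.00000000e+00,
         1.00000000e+00]])}
```

```bash
python3 - <<'E'
import cv2,numpy as np
a=cv2.imread("pics/scene0.png")[85:425,200:400]; b=cv2.imread("pics/side0.png")[150:350,130:380]
a=cv2.resize(a,None,fx=1.75,fy=1.75,interpolation=2); b=cv2.resize(b,None,fx=1.75,fy=1.75,interpolation=2)
H=600; im=np.zeros((H,800,3),np.uint8); im[:a.shape[0],:a.shape[1]]=a; im[:b.shape[0],355:355+b.shape[1]]=b[:,:445]
cv2.imwrite("pics/both.png",im)
E
```

```text
(no output)
```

View pics/both.png

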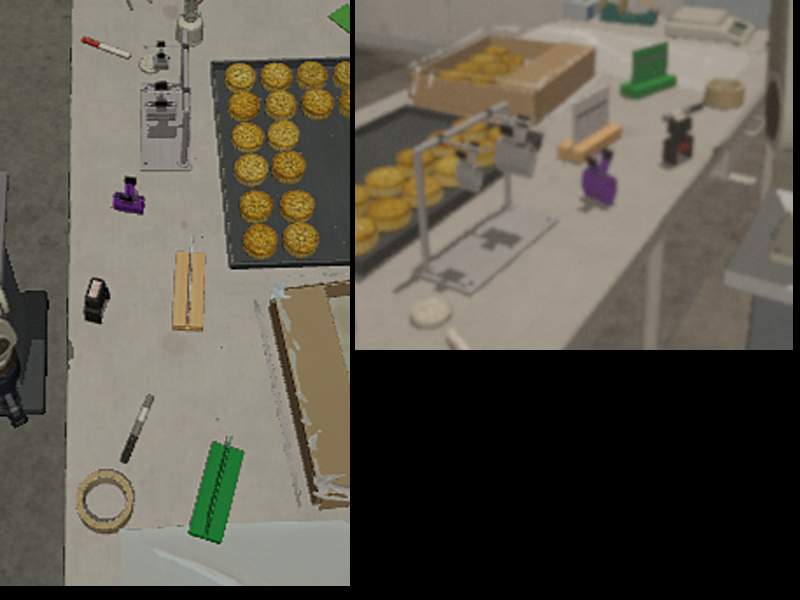

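The scene crop shows the candidates for the wide clip. In full-scene pixels they are:
- the purple look-alike at (273,200), rejected by colour
- the bare-steel clip at (289,143) in scene / (218,236) in side, the larger one on the hook nearer the robot's right
- the smaller steel clip at (292,117) / (194,248)

I choose (289,143). The white card in the wooden foot is at (306,250); the green one at (323,369) is not to be touched.

```bash
cat > h.py <<'E'
from workcell import bot
import numpy as np, cv2
from scipy.spatial.transform import Rotation as R
def cam(c):
    k=bot.get_calibration(c)
    f=210/np.tan(np.radians(k["vfov"]/2))
    if c=="wrist":
        o=bot.get_obs(); T=np.eye(4); T[:3,:3]=R.from_quat(o["tool_rot"]).as_matrix(); T[:3,3]=o["eef_pos"]
        M=T@k["mount"]
    else:
        M=np.eye(4); r=np.array(k["rotation"]); M[:3,:3]=R.from_quat(r).as_matrix() if r.size==4 else r; M[:3,3]=k["origin"]
    return dict(f=f,cx=k["cx"],cy=k["cy"],M=M)
def ray(K,px):
    d=np.array([(px[0]-K["cx"])/K["f"],-(px[1]-K["cy"])/K["f"],-1.]); return K["M"][:3,3],K["M"][:3,:3]@d
def on_z(K,px,z):
    o,d=ray(K,px); return o+d*(z-o[2])/d[2]
def proj(K,P):
    p=(np.asarray(P)-K["M"][:3,3])@K["M"][:3,:3]; return np.stack([K["cx"]+K["f"]*p[...,0]/-p[...,2],K["cy"]-K["f"]*p[...,1]/-p[...,2]],-1)
def tri(A,B):
    (o1,d1),(o2,d2)=A,B
    s=np.linalg.lstsq(np.stack([d1,-d2],1),o2-o1,rcond=None)[0]; p,q=o1+d1*s[0],o2+d2*s[1]; return (p+q)/2,np.linalg.norm(p-q)
E
python3 - <<'E'
from h import *
S=cam("scene");D=cam("side")
c=lambda u,v:(u/1.75+200,v/1.75+85)
np.set_printoptions(precision=3,suppress=True)
for p in [(140,168),(190,170),(141,84)]: print("base",on_z(S,c(*p),.009))
for p in [(173,330),(204,330),(176,252),(206,252)]: print("foot",on_z(S,c(*p),.030))
d=lambda u,v:((u-355)/1.75+130,v/1.75+150)
print("wide",tri(ray(S,(289,143)),ray(D,(218,236))),"small",tri(ray(S,(291.5,117)),ray(D,(194,248))))
print("purple",tri(ray(S,c(129,195)),ray(D,d(598,178))),"stamp",on_z(S,c(96,300),.05))
E
```

```text
base [0.453 0.149 0.009]
base [0.565 0.139 0.009]
base [0.463 0.391 0.009]
foot [ 0.507 -0.255  0.03 ]
foot [ 0.568 -0.257  0.03 ]
foot [ 0.522 -0.079  0.03 ]
foot [ 0.585 -0.081  0.03 ]
wide (array([0.495, 0.224, 0.156]), np.float64(0.00915585327821755)) small (array([0.503, 0.336, 0.168]), np.float64(0.004208447681548249))
purple (array([0.425, 0.053, 0.048]), np.float64(0.005623285586129033)) stamp [ 0.355 -0.193  0.05 ]
```

Emit:
{"op": "drive_tool", "data": {
  "rows": [
    {"dz": -1},
    {"dz": -2},
    {"dz": -3},
    {"dx": 9.8, "dy": -10, "dz": -3, "wz": 5.1},
    {"dx": 9.8, "dy": -10, "dz": -3, "wz": 5.1},
    {"dx": 9.8, "dy": -10, "dz": -3, "wz": 5.1},
    {"dx": 9.8, "dy": -10, "dz": -3, "wz": 5.1},
    {"dx": 9.8, "dy": -10, "dz": -3, "wz": 5.1},
    {"dx": 9.8, "dy": -10, "dz": -3, "wz": 5.1},
    {"dx": 9.8, "dy": -10, "dz": -3, "wz": 5.1},
    {"dx": 9.8, "dy": -10, "dz": -3, "wz": 5.1},
    {"dx": 9.8, "dy": -10, "dz": -3, "wz": 5.1},
    {"dx": 9.8, "dy": -10, "dz": -3, "wz": 5.1},
    {"dx": 9.8, "dy": -10, "dz": -3, "wz": 5.1},
    {"dx": 9.8, "dy": -10, "dz": -3, "wz": 5.1},
    {"dx": 9.8, "dy": -10, "dz": -3, "wz": 5.1},
    {"dx": 9.8, "dy": -10, "dz": -3, "wz": 5.1},
    {"dx": 9.8, "dy": -10, "dz": -3, "wz": 5.1},
    {"dx": 9.8, "dy": -10, "dz": -3, "wz": 5.1},
    {"dx": 9.8, "dy": -10, "dz": -3, "wz": 5.1}
  ]
}}

```text
invalid input at $.rows[0]: expected keys dx, dy, dz, wx, wy, wz, hand
```

```bash
python3 - <<'E'
from h import *
np.set_printoptions(precision=3,suppress=True)
o=bot.get_obs(); print(o["clock"],o["joint_pos"],o["eef_pos"],R.from_quat(o["tool_rot"]).as_matrix())
K=cam("wrist"); im=bot.camera("wrist"); np.savez("w1.npz",im=im,M=K["M"])
cv2.imwrite("pics/w1.png",im[:,:,::-1])
for t in ["wide_clip","small_clip","clip_stand"]: print(t,[(np.round(d["extent"]).tolist(),round(d["score"],2)) for d in bot.look_for("wrist",t)[:4]])
# predicted positions
c,s=np.cos(-.06),np.sin(-.06)
for l in [(-.012,-.06,.2075),(-.012,.06,.2075),(-.049,-.06,.21),(.04,0,.205)]:
    print(l,proj(K,np.array([.515+c*l[0]-s*l[1],.265+s*l[0]+c*l[1],l[2]])))
E
```

```text
0.8 [-1.125  0.241  0.005  1.335  0.     1.571] [ 0.216 -0.451  0.242] [[ 0.902  0.431  0.   ]
 [ 0.431 -0.902 -0.   ]
 [ 0.     0.    -1.   ]]
wide_clip []
small_clip []
clip_stand []
(-0.012, -0.06, 0.2075) [-3645.204 -3951.802]
(-0.012, 0.06, 0.2075) [-8316.565 -8085.567]
(-0.049, -0.06, 0.21) [-3175.722 -3094.146]
(0.04, 0, 0.205) [-8035.925 -9340.659]
```

View pics/w1.png

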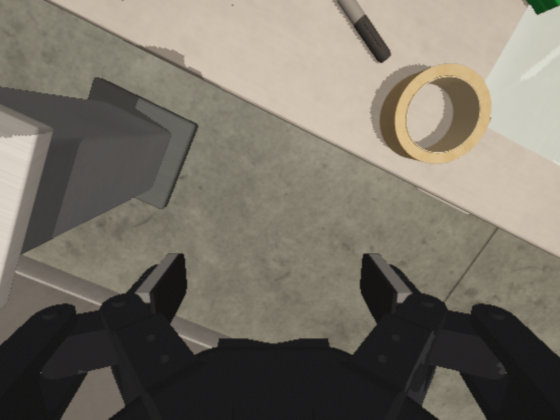

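The move was refused because every row needs all its keys, so this picture is still the start pose: the marker tip at (375,45), the tape ring at (443,113), and the fingers at the bottom. I'll resend it with full rows.

Emit:
{"op": "drive_tool", "data": {
  "rows": [
    {"dx": 0, "dy": 0, "dz": -1, "wx": 0, "wy": 0, "wz": 0, "hand": 85},
    {"dx": 0, "dy": 0, "dz": -2, "wx": 0, "wy": 0, "wz": 0, "hand": 85},
    {"dx": 9.8, "dy": -10, "dz": -3, "wx": 0, "wy": 0, "wz": 5.1, "hand": 85},
    {"dx": 9.8, "dy": -10, "dz": -3, "wx": 0, "wy": 0, "wz": 5.1, "hand": 85},
    {"dx": 9.8, "dy": -10, "dz": -3, "wx": 0, "wy": 0, "wz": 5.1, "hand": 85},
    {"dx": 9.8, "dy": -10, "dz": -3, "wx": 0, "wy": 0, "wz": 5.1, "hand": 85},
    {"dx": 9.8, "dy": -10, "dz": -3, "wx": 0, "wy": 0, "wz": 5.1, "hand": 85},
    {"dx": 9.8, "dy": -10, "dz": -3, "wx": 0, "wy": 0, "wz": 5.1, "hand": 85},
    {"dx": 9.8, "dy": -10, "dz": -3, "wx": 0, "wy": 0, "wz": 5.1, "hand": 85},
    {"dx": 9.8, "dy": -10, "dz": -3, "wx": 0, "wy": 0, "wz": 5.1, "hand": 85},
    {"dx": 9.8, "dy": -10, "dz": -3, "wx": 0, "wy": 0, "wz": 5.1, "hand": 85},
    {"dx": 9.8, "dy": -10, "dz": -3, "wx": 0, "wy": 0, "wz": 5.1, "hand": 85},
    {"dx": 9.8, "dy": -10, "dz": -3, "wx": 0, "wy": 0, "wz": 5.1, "hand": 85},
    {"dx": 9.8, "dy": -10, "dz": -3, "wx": 0, "wy": 0, "wz": 5.1, "hand": 85},
    {"dx": 9.8, "dy": -10, "dz": -3, "wx": 0, "wy": 0, "wz": 5.1, "hand": 85},
    {"dx": 9.8, "dy": -10, "dz": -3, "wx": 0, "wy": 0, "wz": 5.1, "hand": 85},
    {"dx": 9.8, "dy": -10, "dz": -3, "wx": 0, "wy": 0, "wz": 5.1, "hand": 85},
    {"dx": 9.8, "dy": -10, "dz": -3, "wx": 0, "wy": 0, "wz": 5.1, "hand": 85}
  ]
}}

```text
clock: 2.8
eef_pos: [0.4397, 0.0377, 0.39]
tool_rot: [0.999, 0.03, -0.001, -0.019]
ft_force: [0.5, -0.5, -0.0]
grip_width: 0.085
grasp_force: 0.0
```

```bash
cat > look.py <<'E'
from h import *
import sys
np.set_printoptions(precision=3,suppress=True)
o=bot.get_obs(); print(o["clock"],o["joint_pos"],o["eef_pos"],R.from_quat(o["tool_rot"]).as_matrix())
n=sys.argv[1]; K=cam("wrist"); im=bot.camera("wrist"); np.savez(n+".npz",im=im,M=K["M"])
cv2.imwrite(f"pics/{n}.png",im[:,:,::-1])
for t in sys.argv[2:]: print(t,[(np.round(d["extent"]).tolist(),round(d["score"],2)) for d in bot.look_for("wrist",t)[:4]])
c,s=np.cos(-.06),np.sin(-.06)
for l in [(-.012,-.06,.2075),(-.012,.06,.2075),(-.049,-.06,.21),(.04,0,.205)]:
    print(l,proj(K,np.array([.515+c*l[0]-s*l[1],.265+s*l[0]+c*l[1],l[2]])))
E
python3 look.py w2 wide_clip small_clip clip_stand
```

```text
2.8 [0.06  0.109 0.224 1.687 0.039 3.141] [0.44  0.038 0.39 ] [[ 0.998  0.061 -0.004]
 [ 0.061 -0.997  0.039]
 [-0.001 -0.039 -0.999]]
wide_clip [([285.0, 176.0, 20.0, 37.0], 0.93), ([269.0, 176.0, 23.0, 37.0], 0.88), ([131.0, 126.0, 62.0, 56.0], 0.81), ([277.0, 179.0, 36.0, 48.0], 0.8)]
small_clip [([33.0, 115.0, 62.0, 35.0], 0.91)]
clip_stand [([112.0, 109.0, 224.0, 114.0], 0.64), ([132.0, 127.0, 64.0, 54.0], 0.43)]
(-0.012, -0.06, 0.2075) [124.314 124.216]
(-0.012, 0.06, 0.2075) [ 12.349 110.002]
(-0.049, -0.06, 0.21) [123.709 159.437]
(0.04, 0, 0.205) [66.433 64.13 ]
```

View pics/w2.png

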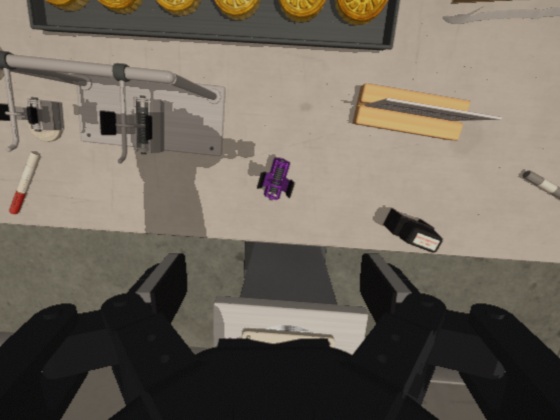

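The wrist picture shows the steel wide clip at (127,124) with its hook tip at (122,160), the small clip at (33,115), purple at (277,179) and the white card at (430,105). The prediction (124,124) agrees. Joint 6 hit its limit, so I'm turning the tool the other way.

Emit:
{"op": "drive_tool", "data": {
  "rows": [
    {"dx": 0, "dy": 0, "dz": 0, "wx": 0, "wy": 0, "wz": -1.7, "hand": 85},
    {"dx": 0, "dy": 0, "dz": 0, "wx": 0, "wy": 0, "wz": -3.4, "hand": 85},
    {"dx": 0, "dy": 0, "dz": 0, "wx": 0, "wy": 0, "wz": -5.1, "hand": 85},
    {"dx": 0, "dy": 0, "dz": 0, "wx": 0, "wy": 0, "wz": -6.8, "hand": 85},
    {"dx": 0, "dy": 0, "dz": 0, "wx": 0, "wy": 0, "wz": -8.5, "hand": 85},
    {"dx": 0, "dy": 0, "dz": 0, "wx": 0, "wy": 0, "wz": -10.2, "hand": 85},
    {"dx": 0, "dy": 0, "dz": 0, "wx": 0, "wy": 0, "wz": -11.9, "hand": 85},
    {"dx": 0, "dy": 0, "dz": 0, "wx": 0, "wy": 0, "wz": -13.6, "hand": 85},
    {"dx": 0, "dy": 0, "dz": 0, "wx": 0, "wy": 0, "wz": -15.3, "hand": 85},
    {"dx": 0, "dy": 0, "dz": 0, "wx": 0, "wy": 0, "wz": -17, "hand": 85},
    {"dx": 0, "dy": 0, "dz": 0, "wx": 0, "wy": 0, "wz": -18, "hand": 85}
  ]
}}

```text
clock: 4.1
eef_pos: [0.4388, 0.0375, 0.3902]
tool_rot: [0.684, 0.73, 0.013, -0.014]
ft_force: [1.2, -0.5, -0.4]
grip_width: 0.0848
grasp_force: 0.0
```

```bash
cat > st.py <<'E'
from h import *
np.set_printoptions(precision=4,suppress=True)
o=bot.get_obs(); A=R.from_quat(o["tool_rot"]).as_matrix(); print(o["clock"],o["joint_pos"],o["eef_pos"],"\n",A,o["ft_force"],o["grip_width"],o["grasp_force"])
def mv(goal,ang):
    "tool-frame shift units and wz etc to TCP goal, tool x at world angle, pointing down"
    G=np.array([[np.cos(ang),np.sin(ang),0],[np.sin(ang),-np.cos(ang),0],[0,0,-1]])
    print("d",A.T@(np.array(goal)-o["eef_pos"])/.05,"w",R.from_matrix(A.T@G).as_rotvec()/np.radians(5))
E
python3 -c "
from st import *
mv((.49,.205,.33),np.pi-.06)"
```

```text
4.1 [0.0595 0.107  0.2216 1.6863 0.0389 1.5652] [0.4388 0.0375 0.3902] 
 [[-0.065   0.9979 -0.0033]
 [ 0.9971  0.0651  0.0387]
 [ 0.0389 -0.0007 -0.9992]] [ 1.171  -0.5137 -0.4108] 0.08478285077462269 0.0
d [3.2265 1.2409 1.3293] w [  0.3152  -0.371  -16.5642]
```

Emit:
{"op": "drive_tool", "data": {
  "rows": [
    {"dx": 0.6, "dy": 0.2, "dz": 0, "wx": 0, "wy": 0, "wz": -1.6, "hand": 85},
    {"dx": 1.2, "dy": 0.4, "dz": 0.2, "wx": 0.1, "wy": -0.1, "wz": -3.2, "hand": 85},
    {"dx": 1.8, "dy": 0.6, "dz": 0.4, "wx": 0.1, "wy": -0.1, "wz": -4.8, "hand": 85},
    {"dx": 2.4, "dy": 0.8, "dz": 0.6, "wx": 0.2, "wy": -0.2, "wz": -6.4, "hand": 85},
    {"dx": 2.9, "dy": 1, "dz": 0.8, "wx": 0.2, "wy": -0.2, "wz": -8, "hand": 85},
    {"dx": 3.2, "dy": 1.2, "dz": 1, "wx": 0.2, "wy": -0.3, "wz": -9.6, "hand": 85},
    {"dx": 3.2, "dy": 1.2, "dz": 1.2, "wx": 0.3, "wy": -0.3, "wz": -11.2, "hand": 85},
    {"dx": 3.2, "dy": 1.2, "dz": 1.3, "wx": 0.3, "wy": -0.4, "wz": -12.8, "hand": 85},
    {"dx": 3.2, "dy": 1.2, "dz": 1.3, "wx": 0.3, "wy": -0.4, "wz": -14.4, "hand": 85},
    {"dx": 3.2, "dy": 1.2, "dz": 1.3, "wx": 0.3, "wy": -0.4, "wz": -16, "hand": 85},
    {"dx": 3.2, "dy": 1.2, "dz": 1.3, "wx": 0.3, "wy": -0.4, "wz": -16.6, "hand": 85},
    {"dx": 3.2, "dy": 1.2, "dz": 1.3, "wx": 0.3, "wy": -0.4, "wz": -16.6, "hand": 85}
  ]
}}

```text
clock: 5.3
eef_pos: [0.4889, 0.2032, 0.3314]
tool_rot: [0.031, 1.0, -0.0, 0.001]
ft_force: [-0.4, -0.2, 0.8]
grip_width: 0.0852
grasp_force: 0.0
```

```bash
python3 look.py w3 wide_clip small_clip
```

```text
5.3 [ 0.395  0.282  0.289  1.576 -0.002  0.456] [0.489 0.203 0.331] [[-0.998  0.062  0.002]
 [ 0.062  0.998 -0.001]
 [-0.002 -0.001 -1.   ]]
wide_clip [([165.0, 135.0, 21.0, 50.0], 0.87), ([280.0, 198.0, 58.0, 59.0], 0.82), ([295.0, 198.0, 31.0, 67.0], 0.74), ([147.0, 136.0, 53.0, 52.0], 0.63)]
small_clip [([406.0, 200.0, 46.0, 42.0], 0.76), ([267.0, 196.0, 34.0, 68.0], 0.58)]
(-0.012, -0.06, 0.2075) [277.116 214.592]
(-0.012, 0.06, 0.2075) [407.98  214.465]
(-0.049, -0.06, 0.21) [277.273 174.951]
(0.04, 0, 0.205) [338.588 264.911]
```

View pics/w3.png

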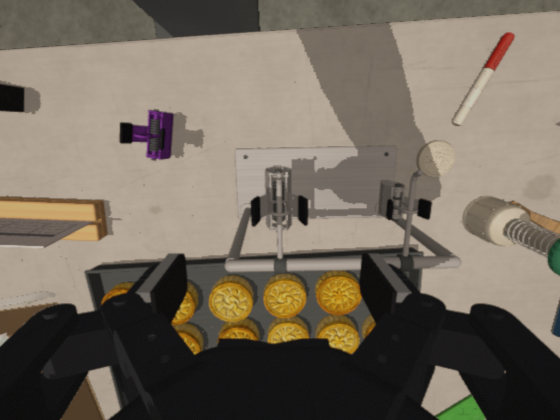

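The wrist view shows the wide clip with its black grips at (255,210) and (303,209), hook root at (280,262), bar at row 264, small clip at (408,208) and purple at (150,135). Next is a close crop to check the choice and refine.

```bash
python3 - <<'E'
import cv2
im=cv2.imread("pics/w3.png")[140:280,220:440]
cv2.imwrite("pics/w3c.png",cv2.resize(im,None,fx=3.6,fy=3.6,interpolation=cv2.INTER_CUBIC))
E
```

```text
(no output)
```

View pics/w3c.png

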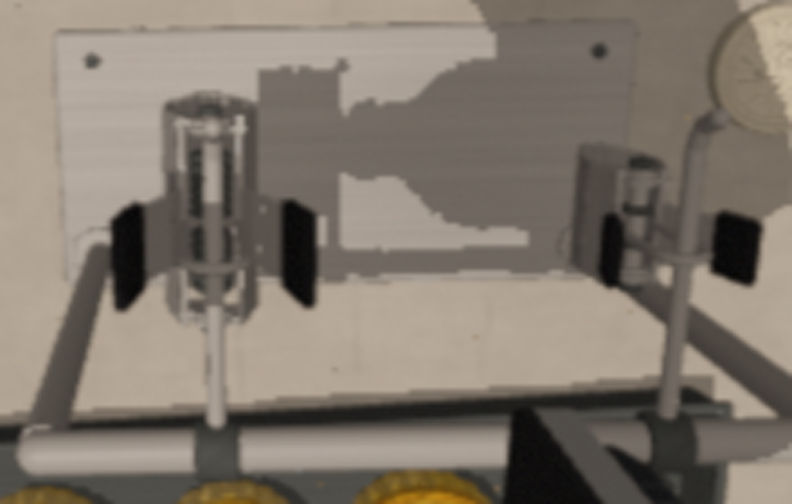

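The crop confirms the choice: a bare-steel clip with grip tops at picture columns 251 and 308, its loop on the hook at (279,214), noticeably larger than the small clip on the right.

```bash
cat >> st.py <<'E'
E
python3 - <<'E'
from st import *
K=cam("wrist"); q=lambda u,v:(u/3.6+220,v/3.6+140)
a=on_z(K,q(211,267),.209);b=on_z(K,q(112,262),.2055);c=on_z(K,q(317,262),.2055)
print("loop",a,"grips",b,c,(b+c)/2,"span",np.linalg.norm(b-c))
h0=on_z(K,q(216,420),.205);h1=on_z(K,q(211,130),.205);b0=on_z(K,q(25,452),.21);b1=on_z(K,q(790,440),.21)
print("hook dir",np.arctan2(*(h0-h1)[[1,0]]),"bar",b0,b1,np.arctan2(*(b1-b0)[[1,0]])-np.pi/2, "tip",on_z(K,q(212,105),.21))
# card from w2
d=np.load("w2.npz");K2=dict(K);K2["M"]=d["M"]
for p in [(370,100),(500,118)]: print("card",on_z(K2,p,.125))
for p in [(363,85),(469,99),(355,123),(459,139)]: print("foot",on_z(K2,p,.03))
g=(b+c)/2; mv((g[0],g[1],.25),np.pi+np.arctan2(*(h0-h1)[[1,0]]))
E
```

```text
5.45 [ 0.3948  0.2828  0.2899  1.5762 -0.0015  0.4572] [0.4891 0.2033 0.3313] 
 [[-0.9981  0.0623  0.0022]
 [ 0.0623  0.9981 -0.0007]
 [-0.0022 -0.0006 -1.    ]] [-0.5161  0.0122 -0.2757] 0.08467766016354043 0.0
loop [0.4989 0.2074 0.209 ] grips [0.497  0.1821 0.2055] [0.5003 0.2346 0.2055] [0.4986 0.2083 0.2055] span 0.05252254129609391
hook dir -0.03944817106954507 bar [0.5467 0.1552 0.21  ] [0.5557 0.3574 0.21  ] -0.04454329822111491 tip [0.4577 0.2099 0.21  ]
card [ 0.5462 -0.0688  0.125 ]
card [ 0.5343 -0.2343  0.125 ]
foot [ 0.5764 -0.08    0.03  ]
foot [ 0.5655 -0.2449  0.03  ]
foot [ 0.5194 -0.0754  0.03  ]
foot [ 0.505  -0.2437  0.03  ]
d [-0.1808  0.1133  1.6267] w [-0.0071  0.0256 -0.2627]
```

Emit:
{"op": "drive_tool", "data": {
  "rows": [
    {"dx": -0.18, "dy": 0.11, "dz": 0.4, "wx": 0, "wy": 0, "wz": -0.3, "hand": 85},
    {"dx": -0.18, "dy": 0.11, "dz": 0.9, "wx": 0, "wy": 0, "wz": -0.3, "hand": 85},
    {"dx": -0.18, "dy": 0.11, "dz": 1.4, "wx": 0, "wy": 0, "wz": -0.3, "hand": 85},
    {"dx": -0.18, "dy": 0.11, "dz": 1.8, "wx": 0, "wy": 0, "wz": -0.3, "hand": 85},
    {"dx": -0.18, "dy": 0.11, "dz": 2.1, "wx": 0, "wy": 0, "wz": -0.3, "hand": 85},
    {"dx": -0.18, "dy": 0.11, "dz": 2.4, "wx": 0, "wy": 0, "wz": -0.3, "hand": 85},
    {"dx": -0.18, "dy": 0.11, "dz": 2.65, "wx": 0, "wy": 0, "wz": -0.3, "hand": 85},
    {"dx": -0.18, "dy": 0.11, "dz": 2.88, "wx": 0, "wy": 0, "wz": -0.3, "hand": 85},
    {"dx": -0.18, "dy": 0.11, "dz": 2.88, "wx": 0, "wy": 0, "wz": -0.3, "hand": 85},
    {"dx": -0.18, "dy": 0.11, "dz": 2.88, "wx": 0, "wy": 0, "wz": -0.3, "hand": 85}
  ]
}}

```text
clock: 6.45
eef_pos: [0.4989, 0.2083, 0.1873]
tool_rot: [0.018, 1.0, -0.0, 0.001]
ft_force: [-0.0, -0.6, 0.3]
grip_width: 0.0849
grasp_force: 0.0
```

```bash
python3 look.py w4 wide_clip; python3 -c "
from st import *
mv((.4988,.2082,.187),np.pi-.042)"
```

```text
6.45 [ 0.396  0.348  0.008  1.229 -0.002  0.432] [0.499 0.208 0.187] [[-0.999  0.035  0.002]
 [ 0.035  0.999 -0.001]
 [-0.002 -0.001 -1.   ]]
wide_clip [([249.0, 242.0, 76.0, 136.0], 0.97), ([55.0, 122.0, 79.0, 70.0], 0.97), ([299.0, 245.0, 70.0, 135.0], 0.83), ([100.0, 124.0, 43.0, 77.0], 0.83)]
(-0.012, -0.06, 0.2075) [268.319 290.079]
(-0.012, 0.06, 0.2075) [543.726 296.3  ]
(-0.049, -0.06, 0.21) [270.223 209.485]
(0.04, 0, 0.205) [388.499 384.161]
6.55 [ 0.3964  0.3478  0.0089  1.2287 -0.0015  0.4315] [0.4994 0.2086 0.188 ] 
 [[-0.9994  0.0351  0.0036]
 [ 0.0351  0.9994 -0.0002]
 [-0.0036 -0.     -1.    ]] [0.2986 0.1805 0.978 ] 0.08490205104217129 0.0
d [ 0.0117 -0.0075  0.0205] w [-0.0003  0.0409  0.0794]
```

View pics/w4.png

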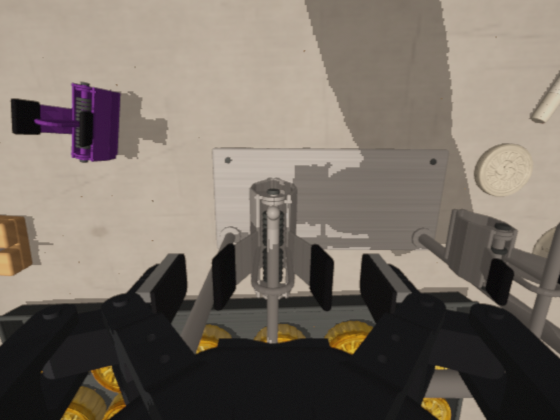

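The black grips (columns 223 and 321) lie centred between the open pads (186 and 362) at matching rows. Closing now.

Emit:
{"op": "drive_tool", "data": {
  "rows": [
    {"dx": 0, "dy": 0, "dz": 0, "wx": 0, "wy": 0, "wz": 0, "hand": 60},
    {"dx": 0, "dy": 0, "dz": 0, "wx": 0, "wy": 0, "wz": 0, "hand": 50},
    {"dx": 0, "dy": 0, "dz": 0, "wx": 0, "wy": 0, "wz": 0, "hand": 42},
    {"dx": 0, "dy": 0, "dz": 0, "wx": 0, "wy": 0, "wz": 0, "hand": 36},
    {"dx": 0, "dy": 0, "dz": 0, "wx": 0, "wy": 0, "wz": 0, "hand": 30},
    {"dx": 0, "dy": 0, "dz": 0, "wx": 0, "wy": 0, "wz": 0, "hand": 25},
    {"dx": 0, "dy": 0, "dz": 0, "wx": 0, "wy": 0, "wz": 0, "hand": 25},
    {"dx": 0, "dy": 0, "dz": 0, "wx": 0, "wy": 0, "wz": 0, "hand": 25},
    {"dx": 0, "dy": 0, "dz": 0, "wx": 0, "wy": 0, "wz": 0, "hand": 25}
  ]
}}

```text
clock: 7.45
eef_pos: [0.5005, 0.2091, 0.1913]
tool_rot: [0.017, 1.0, 0.001, 0.004]
ft_force: [-2.9, -0.3, 15.3]
grip_width: 0.0289
grasp_force: 59.5
```

```bash
python3 look.py w5 wide_clip; python3 - <<'E'
from st import *
E
```

```text
7.45 [ 0.397  0.344  0.012  1.23  -0.001  0.431] [0.501 0.209 0.191] [[-0.999  0.035  0.009]
 [ 0.035  0.999  0.002]
 [-0.009  0.002 -1.   ]]
wide_clip [([272.0, 242.0, 70.0, 130.0], 0.92), ([100.0, 121.0, 39.0, 74.0], 0.78), ([288.0, 241.0, 49.0, 135.0], 0.68), ([67.0, 121.0, 105.0, 83.0], 0.58)]
(-0.012, -0.06, 0.2075) [266.661 282.22 ]
(-0.012, 0.06, 0.2075) [534.087 287.936]
(-0.049, -0.06, 0.21) [268.378 203.34 ]
(0.04, 0, 0.205) [383.785 374.14 ]
7.55 [ 0.3965  0.3439  0.0121  1.2302 -0.0014  0.4314] [0.5005 0.2091 0.1913] 
 [[-0.9994  0.0348  0.0086]
 [ 0.0348  0.9994  0.0021]
 [-0.0086  0.0024 -1.    ]] [-2.1008 -1.8093 15.197 ] 0.029110225296687543 59.51312720775604
```

View pics/w5.png

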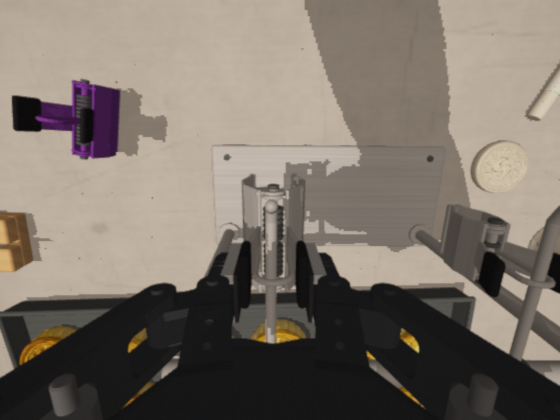

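The clip is squeezed to its stop (29 mm opening, 59.5 N) and the loop is still on the hook. Now raising it 24 mm and drawing it forward.

Emit:
{"op": "drive_tool", "data": {
  "rows": [
    {"dx": 0, "dy": 0, "dz": -0.2, "wx": 0, "wy": 0, "wz": 0, "hand": 25},
    {"dx": 0, "dy": 0, "dz": -0.4, "wx": 0, "wy": 0, "wz": 0, "hand": 25},
    {"dx": 0, "dy": 0, "dz": -0.55, "wx": 0, "wy": 0, "wz": 0, "hand": 25},
    {"dx": 0, "dy": 0, "dz": -0.55, "wx": 0, "wy": 0, "wz": 0, "hand": 25},
    {"dx": 0, "dy": 0, "dz": -0.55, "wx": 0, "wy": 0, "wz": 0, "hand": 25}
  ]
}}

```text
clock: 8.05
eef_pos: [0.4988, 0.2084, 0.2145]
tool_rot: [0.017, 1.0, -0.0, 0.001]
ft_force: [-0.7, -0.4, -1.4]
grip_width: 0.0291
grasp_force: 60.1
```

Emit:
{"op": "drive_tool", "data": {
  "rows": [
    {"dx": 0.2, "dy": 0, "dz": 0, "wx": 0, "wy": 0, "wz": 0, "hand": 25},
    {"dx": 0.4, "dy": 0, "dz": 0, "wx": 0, "wy": 0, "wz": 0, "hand": 25},
    {"dx": 0.6, "dy": 0, "dz": 0, "wx": 0, "wy": 0, "wz": 0, "hand": 25}
  ]
}}

```text
clock: 8.35
eef_pos: [0.4673, 0.2093, 0.2141]
tool_rot: [0.017, 1.0, -0.001, 0.0]
ft_force: [-0.0, 0.3, -1.4]
grip_width: 0.029
grasp_force: 60.1
```

Emit:
{"op": "drive_tool", "data": {
  "rows": [
    {"dx": 0.3, "dy": 0, "dz": 0, "wx": 0, "wy": 0, "wz": 0, "hand": 25},
    {"dx": 0.6, "dy": 0, "dz": 0, "wx": 0, "wy": 0, "wz": 0, "hand": 25},
    {"dx": 0.9, "dy": 0, "dz": 0, "wx": 0, "wy": 0, "wz": 0, "hand": 25},
    {"dx": 1.3, "dy": 0, "dz": 0, "wx": 0, "wy": 0, "wz": 0, "hand": 25},
    {"dx": 1.7, "dy": 0, "dz": 0, "wx": 0, "wy": 0, "wz": 0, "hand": 25},
    {"dx": 1.9, "dy": 0, "dz": -0.3, "wx": 0, "wy": 0, "wz": 0, "hand": 25},
    {"dx": 1.9, "dy": 0, "dz": -0.8, "wx": 0, "wy": 0, "wz": 0, "hand": 25},
    {"dx": 1.9, "dy": 0, "dz": -1.2, "wx": 0, "wy": 0, "wz": 0, "hand": 25},
    {"dx": 1.9, "dy": 0, "dz": -1.2, "wx": 0, "wy": 0, "wz": 0, "hand": 25}
  ]
}}

```text
clock: 9.25
eef_pos: [0.3742, 0.2136, 0.2771]
tool_rot: [0.017, 1.0, 0.001, 0.004]
ft_force: [0.2, -0.3, -2.3]
grip_width: 0.0288
grasp_force: 60.1
```

```bash
python3 - <<'E'
from st import *
# card view stop: TCP 110 mm in front (-x) of the card's middle, high
mv((.42,-.13,.275),np.pi/2-.075)
mv((.54,-.06,.275),np.pi/2-.075)
E
```

```text
9.25 [ 0.5197  0.0839 -0.0937  1.3858 -0.0016  0.5539] [0.3742 0.2136 0.2771] 
 [[-0.9994  0.0342  0.0073]
 [ 0.0342  0.9994  0.0023]
 [-0.0072  0.0025 -1.    ]] [ 0.1984 -0.2743 -2.3189] 0.028842590816419607 60.067176818847656
d [-1.1492 -6.8364  0.0334] w [ 0.0885  0.0405 18.4676]
d [-3.4998 -5.3552  0.054 ] w [ 0.0885  0.0405 18.4676]
```

Emit:
{"op": "drive_tool", "data": {
  "rows": [
    {"dx": -0.1, "dy": -0.5, "dz": 0, "wx": 0, "wy": 0, "wz": 1, "hand": 25},
    {"dx": -0.2, "dy": -1.1, "dz": 0, "wx": 0, "wy": 0, "wz": 2.4, "hand": 25},
    {"dx": -0.3, "dy": -1.7, "dz": 0, "wx": 0, "wy": 0, "wz": 3.9, "hand": 25},
    {"dx": -0.4, "dy": -2.4, "dz": 0, "wx": 0, "wy": 0, "wz": 5.4, "hand": 25},
    {"dx": -0.5, "dy": -3.1, "dz": 0, "wx": 0, "wy": 0, "wz": 6.9, "hand": 25},
    {"dx": -0.6, "dy": -3.8, "dz": 0, "wx": 0, "wy": 0, "wz": 8.4, "hand": 25},
    {"dx": -0.7, "dy": -4.5, "dz": 0, "wx": 0, "wy": 0, "wz": 9.9, "hand": 25},
    {"dx": -0.8, "dy": -5.2, "dz": 0, "wx": 0, "wy": 0, "wz": 11.4, "hand": 25},
    {"dx": -0.9, "dy": -5.9, "dz": 0, "wx": 0, "wy": 0, "wz": 12.9, "hand": 25},
    {"dx": -1, "dy": -6.6, "dz": 0, "wx": 0, "wy": 0, "wz": 14.4, "hand": 25},
    {"dx": -1.1, "dy": -7.2, "dz": 0, "wx": 0, "wy": 0, "wz": 15.9, "hand": 25},
    {"dx": -1.2, "dy": -7.7, "dz": 0, "wx": 0, "wy": 0, "wz": 17.4, "hand": 25},
    {"dx": -1.2, "dy": -8, "dz": 0, "wx": 0.1, "wy": 0, "wz": 18.5, "hand": 25},
    {"dx": -1.2, "dy": -8, "dz": 0, "wx": 0.1, "wy": 0, "wz": 18.5, "hand": 25},
    {"dx": -1.2, "dy": -8, "dz": 0, "wx": 0.1, "wy": 0, "wz": 18.5, "hand": 25}
  ]
}}

```text
clock: 10.75
eef_pos: [0.419, -0.1885, 0.2738]
tool_rot: [0.734, 0.679, -0.004, -0.0]
ft_force: [1.4, 0.9, -1.2]
grip_width: 0.029
grasp_force: 60.1
```

```bash
python3 look.py w6 wide_clip order_card; python3 -c "
from st import *
K=cam('wrist')
for y in (-.09,-.235): print(proj(K,np.array([.544-(y<-.1)*.011,y,.125])))"
```

```text
10.75 [-0.419  0.15  -0.026  1.398 -0.006  1.23 ] [ 0.419 -0.189  0.274] [[ 0.077  0.997 -0.005]
 [ 0.997 -0.077 -0.005]
 [-0.005 -0.005 -1.   ]]
wide_clip [([260.0, 239.0, 49.0, 135.0], 0.79), ([286.0, 240.0, 49.0, 140.0], 0.64), ([274.0, 243.0, 66.0, 131.0], 0.63)]
order_card [([390.0, 378.0, 49.0, 39.0], 0.84), ([373.0, 154.0, 80.0, 152.0], 0.68), ([294.0, 325.0, 24.0, 33.0], 0.3)]
(-0.012, -0.06, 0.2075) [ 418.393 -876.14 ]
(-0.012, 0.06, 0.2075) [  479.561 -1894.299]
(-0.049, -0.06, 0.21) [ 311.592 -894.774]
(0.04, 0, 0.205) [  615.92  -1259.039]
10.9 [-0.4174  0.1495 -0.025   1.3979 -0.0066  1.23  ] [ 0.4194 -0.1881  0.2745] 
 [[ 0.0765  0.9971 -0.0042]
 [ 0.9971 -0.0765 -0.0054]
 [-0.0057 -0.0037 -1.    ]] [-0.0262 -0.517  -1.9135] 0.029006291168561512 60.07652163505554
[404.766   79.0541]
[387.3455 232.5684]
```

View pics/w6.png

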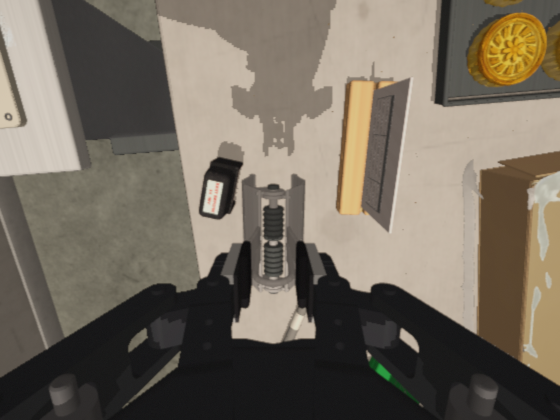

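The view shows the card's top edge running from (411,79) to (390,231), right where predicted. The open jaws appear symmetric about column 273.

```bash
python3 - <<'E'
from st import *
K=cam("wrist")
# sharpen the top edge: white line fit from segmentation brightness along rows
im=np.load("w6.npz")["im"]; g=cv2.cvtColor(im,cv2.COLOR_RGB2GRAY).astype(float)
pts=[]
for r in range(95,220,5):
    c0=411-(r-79)*21/152; w=np.arange(int(c0)-5,int(c0)+7); d=np.abs(np.diff(g[r,w])); pts.append((r,g[r,w].astype(int).tolist()))
for r,v in pts[::6]: print(r,int(411-(r-79)*21/152)-5,v)
a=on_z(K,(411,79),.125);b=on_z(K,(390,231),.125)
m=(a+b)/2; yaw=np.arctan2(a[1]-b[1],a[0]-b[0]); print(a,b,m,np.linalg.norm(a-b),yaw)
mv((m[0],m[1],.275),yaw)
E
```

```text
10.9 [-0.4174  0.1495 -0.025   1.3979 -0.0066  1.23  ] [ 0.4194 -0.1881  0.2745] 
 [[ 0.0765  0.9971 -0.0042]
 [ 0.9971 -0.0765 -0.0054]
 [-0.0057 -0.0037 -1.    ]] [-0.0262 -0.517  -1.9135] 0.029006291168561512 60.07652163505554
95 403 [97, 97, 95, 98, 129, 181, 208, 202, 187, 185, 185, 184]
125 399 [98, 97, 98, 104, 146, 194, 212, 201, 184, 183, 184, 183]
155 395 [98, 98, 98, 106, 160, 202, 213, 202, 188, 186, 187, 187]
185 391 [96, 96, 96, 107, 168, 206, 209, 198, 189, 187, 187, 187]
215 387 [98, 98, 98, 112, 175, 209, 205, 188, 181, 181, 183, 184]
[ 0.5495 -0.0904  0.125 ] [ 0.5357 -0.2335  0.125 ] [ 0.5426 -0.1619  0.125 ] 0.14377381238235734 1.474228583091462
d [ 0.7106  2.4153 -0.0224] w [-0.0421  0.0661  0.2291]
```

Emit:
{"op": "drive_tool", "data": {
  "rows": [
    {"dx": 0.2, "dy": 0.5, "dz": 0, "wx": 0, "wy": 0, "wz": 0.2, "hand": 25},
    {"dx": 0.4, "dy": 1.1, "dz": 0, "wx": 0, "wy": 0, "wz": 0.2, "hand": 25},
    {"dx": 0.6, "dy": 1.7, "dz": 0, "wx": 0, "wy": 0.1, "wz": 0.2, "hand": 25},
    {"dx": 0.7, "dy": 2.2, "dz": 0, "wx": 0, "wy": 0.1, "wz": 0.2, "hand": 25},
    {"dx": 0.7, "dy": 2.42, "dz": 0, "wx": 0, "wy": 0.1, "wz": 0.2, "hand": 25},
    {"dx": 0.7, "dy": 2.42, "dz": 0.4, "wx": 0, "wy": 0.1, "wz": 0.2, "hand": 25},
    {"dx": 0.7, "dy": 2.42, "dz": 0.8, "wx": 0, "wy": 0.1, "wz": 0.2, "hand": 25},
    {"dx": 0.7, "dy": 2.42, "dz": 0.95, "wx": 0, "wy": 0.1, "wz": 0.2, "hand": 25},
    {"dx": 0.7, "dy": 2.42, "dz": 0.95, "wx": 0, "wy": 0.1, "wz": 0.2, "hand": 25},
    {"dx": 0.7, "dy": 2.42, "dz": 0.95, "wx": 0, "wy": 0.1, "wz": 0.2, "hand": 25}
  ]
}}

```text
clock: 11.9
eef_pos: [0.5432, -0.1637, 0.2275]
tool_rot: [0.74, 0.673, 0.0, -0.002]
ft_force: [0.4, -0.1, -0.8]
grip_width: 0.0291
grasp_force: 60.1
```

```bash
python3 look.py w7 order_card; python3 - <<'E'
from h import *
w=cv2.imread("pics/w7.png")[0:320,170:390]; s=bot.camera("side")[:,:,::-1]
k=cam("side"); p=proj(k,np.array([.5426,-.1619,.16])).round().astype(int); print(p)
s=s[p[1]-45:p[1]+45,p[0]-45:p[0]+45]
a=cv2.resize(w,None,fx=1.8,fy=1.8,interpolation=2); b=cv2.resize(s,(400,400),interpolation=2)
im=np.zeros((576,796,3),np.uint8); im[:a.shape[0],:a.shape[1]]=a; im[:400,396:]=b; cv2.imwrite("pics/w7b.png",im)
E
```

```text
11.9 [-0.294  0.383  0.165  1.356  0.002  1.373] [ 0.543 -0.164  0.228] [[ 0.095  0.995 -0.002]
 [ 0.995 -0.095  0.003]
 [ 0.002 -0.002 -1.   ]]
order_card [([273.0, 176.0, 61.0, 132.0], 0.79)]
(-0.012, -0.06, 0.2075) [  -61.153 -1178.64 ]
(-0.012, 0.06, 0.2075) [ -380.36  -3278.604]
(-0.049, -0.06, 0.21) [ -232.483 -1211.045]
(0.04, 0, 0.205) [  119.043 -1857.496]
[265 194]
```

View pics/w7b.png

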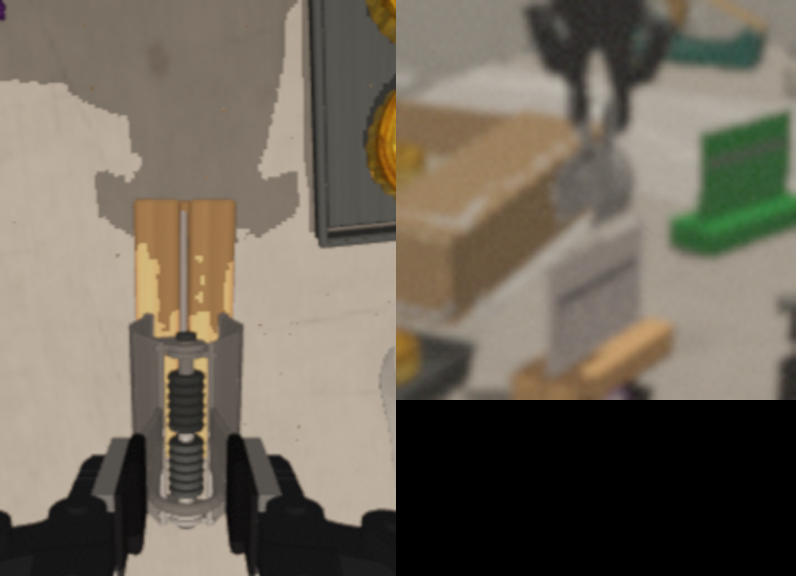

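The card edge (crop column 184) sits midway between the jaw ends (130 and 242), parallel to them. The side view shows the clip upright over the card. Lowering 41 mm.

Emit:
{"op": "drive_tool", "data": {
  "rows": [
    {"dx": 0.02, "dy": -0.02, "dz": 0.1, "wx": 0, "wy": 0, "wz": 0, "hand": 25},
    {"dx": 0.02, "dy": -0.02, "dz": 0.2, "wx": 0, "wy": 0, "wz": 0, "hand": 25},
    {"dx": 0.02, "dy": -0.02, "dz": 0.3, "wx": 0, "wy": 0, "wz": 0, "hand": 25},
    {"dx": 0.02, "dy": -0.02, "dz": 0.4, "wx": 0, "wy": 0, "wz": 0, "hand": 25},
    {"dx": 0.02, "dy": -0.02, "dz": 0.5, "wx": 0, "wy": 0, "wz": 0, "hand": 25},
    {"dx": 0.02, "dy": -0.02, "dz": 0.6, "wx": 0, "wy": 0, "wz": 0, "hand": 25},
    {"dx": 0.02, "dy": -0.02, "dz": 0.7, "wx": 0, "wy": 0, "wz": 0, "hand": 25},
    {"dx": 0.02, "dy": -0.02, "dz": 0.78, "wx": 0, "wy": 0, "wz": 0, "hand": 25},
    {"dx": 0.02, "dy": -0.02, "dz": 0.82, "wx": 0, "wy": 0, "wz": 0, "hand": 25},
    {"dx": 0.02, "dy": -0.02, "dz": 0.82, "wx": 0, "wy": 0, "wz": 0, "hand": 25},
    {"dx": 0.02, "dy": -0.02, "dz": 0.82, "wx": 0, "wy": 0, "wz": 0, "hand": 25}
  ]
}}

```text
clock: 13.15
eef_pos: [0.542, -0.1628, 0.1859]
tool_rot: [0.74, 0.672, -0.0, -0.002]
ft_force: [-0.3, -0.3, -1.6]
grip_width: 0.0292
grasp_force: 60.1
```

```bash
python3 look.py w8 order_card; python3 - <<'E'
from h import *
w=cv2.imread("pics/w8.png")[0:320,170:390]; s=bot.camera("side")[:,:,::-1]
k=cam("side"); S=s[149:239,220:310]
print("edge px if origin-z right", proj(k,np.array([.5426,-.1619,.125])), "lips",proj(k,np.array([.5426,-.1619,.106])))
a=cv2.resize(w,None,fx=1.8,fy=1.8,interpolation=2); b=cv2.resize(S,(400,400),interpolation=2)
im=np.zeros((576,796,3),np.uint8); im[:a.shape[0],:a.shape[1]]=a; im[:400,396:]=b; cv2.imwrite("pics/w8b.png",im)
o=bot.get_obs(); print(o["ft_force"],o["grasp_force"],o["grip_width"])
E
```

```text
13.15 [-0.293  0.402  0.084  1.256  0.002  1.374] [ 0.542 -0.163  0.186] [[ 0.096  0.995 -0.003]
 [ 0.995 -0.096  0.003]
 [ 0.002 -0.003 -1.   ]]
order_card []
(-0.012, -0.06, 0.2075) [ -512.906 -2969.501]
(-0.012, 0.06, 0.2075) [ 8805.347 44937.988]
(-0.049, -0.06, 0.21) [ -968.731 -3175.555]
(0.04, 0, 0.205) [ -280.249 -7196.692]
edge px if origin-z right [264.8031547  202.74271039] lips [264.73074347 207.55579517]
[-0.09969312 -0.17239948 -0.74162617] 60.10433077812195 0.029142909316198194
```

View pics/w8b.png

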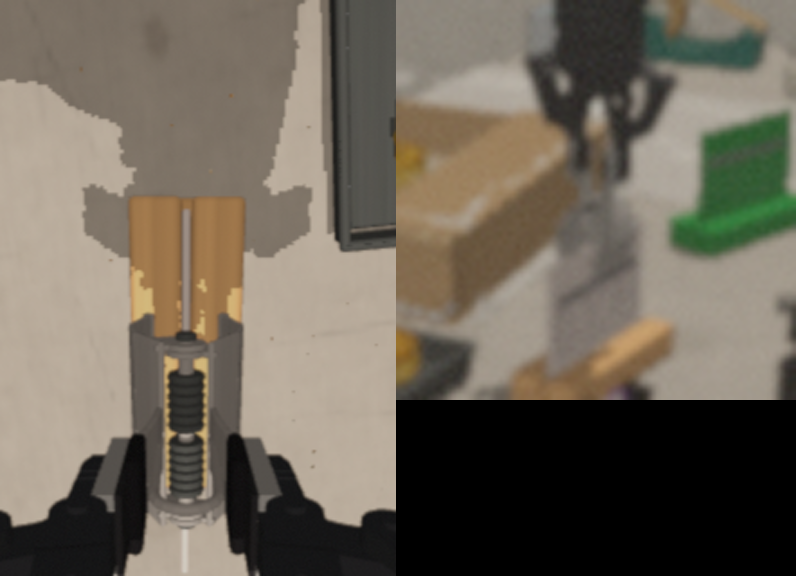

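The jaws now straddle the card: card at crop column 186, jaw ends at 130 and 241, no contact force, and the height is as planned. Handing in.

```bash
python3 -c "
from workcell import bot
print(bot.job_done())"
```

```text
the job is handed in; nothing more can be done
None
```

I handed the job in with the wide clip held squeezed open, upright and square over the middle of the order card's top edge. The last view showed the card centred between the jaws, and no contact force registered. The judge's result was not shown.

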